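# Nest the cleaned mould set

## Task

The cleaned concrete moulds are to be put away nested, working from the largest to the smallest: first stand the green mould tube inside the wide steel mould and let go of it, then stand the slim brass tube inside the green one. Set each down on the floor of the one around it rather than dropping it, leave the whole nest standing upright on the bench, and leave the concrete test cylinder, the white bowl and the wire brush where they are.

Things in the scene. Friction and masses are not known exactly. Their poses are not given: they have to be found in the camera images.
- large_c (a point): Wide steel mould, the largest: open-topped round pan, loose, 0.8 kg, need not be moved. Outside diameter 102, inside 92, height 40, floor 5 mm thick; two bolt lugs on opposite sides reach 63 mm from the axis, up to 33 mm high. Point: on its axis, half-way up (20 mm above its underside); z up along the axis.
- mid_c (a point): Green mould tube, the middle one: round cup, open end up, loose, about 0.2 kg. Outside diameter 64, inside 56, height 90, floor 4 mm thick. Point: on its axis, half-way up (45 mm above its underside); z up along the axis. Nested, its top 55 mm stand clear of the steel rim; grip it there across the outside (fingertips 40 mm or more above its underside): no room for fingers in the gap.
- small_c (a point): Slim brass tube, the smallest: round cup, open end up, loose, about 0.15 kg. Outside diameter 36, inside 30, height 125, floor 4 mm thick. Point: on its axis, half-way up (62.5 mm above its underside); z up along the axis. Nested, its top 39 mm stand clear of the green rim; grip it there across the outside (fingertips 90 mm or more above its underside): no room for fingers in the gap.
- core_center (a point): Bystander: solid concrete test cylinder, 56 mm in diameter, 95 mm high, standing upright. The point is its centre.
- bowl_c (a point): Bystander: white plastic mixing bowl, 130 mm across the rim, 50 mm high. The point is on its axis, 25 mm above the bench.
- brush_c (a point): Bystander: wire brush with a wooden back, 235 mm long along its x (from -115 to +120 mm), 32 mm wide, 42 mm high, lying bristles down beyond the moulds. The point is near its middle, 30 mm above the bench.
Mind the look-alikes: they are no part of the job. Leave any red look-alike of the part that bears small_c alone.

How it is judged:
By the outcome, as a careful person would: the job done as asked, in the order asked, and still so for the second after the job is handed in, with the robot touching nothing.
It also fails if it takes over 67 s, if anything falls off the work surface, if the arm or the gripper's body presses on something with over 40 N, if the wrist force passes 120 N, or if a joint passes its speed limit or range.

## Robot

A 6-joint arm with a two-finger parallel gripper is mounted at the origin on the work surface. World frame = base frame: x ahead of the robot, y to its left, z up, the work surface at z = 0. Lengths are in m, angles in rad, forces in N, time in s.
With the tool pointing down it reaches from about 0.225 to 0.875 m from the base axis. Payload 3.4 kg.
Tool frame: the origin (TCP) lies between the finger pads; the fingertips stand 19 mm ahead of it and the grasp point (between the pads) is the TCP; z points along the fingers, y is the line along which they close (so a half turn about z gives the same grasp; the last joint's range is limited). The gripper opens to 85 mm and grips with 20 to 120 N. Pads are 22 mm wide; open, the fingers measure 114 mm over their backs; the gripper's body (76 mm by 85 mm) begins 54 mm behind the grasp point. The pads swing forward as they close: fully open they stand 13 mm farther back than shut.
Start: joints at [-1.394, 0.276, 1.505, -0, 1.361, -0.121], TCP at [0.169, -0.55, 0.25] pointing down, gripper open.
Joint ranges: [-2.89, 2.89], [-0.75, 2.08], [0.22, 2.7], [-1.18, 4.32], [0.11, 2.71], [-2.7, 2.7]. Speed limits (rad/s): [2.57, 2.57, 3.14, 3.14, 3.14, 3.14].

## Interface

Orientations are given as a unit quaternion [w, x, y, z].
In Python, from rig import get_state, imaging, ticket gives the robot as it stands. The module is installed in compiled form; this text tells all that it offers.
- The arm moves only by the shell command python3 -m inch 'ROWS' [FORCE]. ROWS is JSON, a list of rows, each an object with "claw": the opening, from -1 (shut) to 1 (fully open); "travel": the shift along the world's x, y, z in units of 200 mm (1.0 is 200 mm), a list of three; "turn": the turn about the world's z in units of 180 degrees (1.0 is 180 degrees). A call has 1 to 5 rows; each row is the pose to reach, as a shift and turn from the pose commanded when the call began, turning the shorter way round; what a row does not reach only later rows make up. A row lasts 1/10 s, in which the tool goes at most 50 mm and 8.59 degrees, less where a joint would pass 70% of its speed; a pose out of reach is approached as far as the arm can. A call with a number of a shift or a turn outside -1 to 1 is refused whole. A call with a gripper value outside its range is refused whole. The fingers move at their own pace and stop on an object; FORCE is the grip in N (left out, the last holds). Time passes only in rows, so rows that repeat a pose let the fingers close. It gives the time, the measured TCP pose, the force, the opening and the grip force at its end, in the units of the state.
- get_state(): the state, without advancing time (a new reading comes with each control period).
- imaging.get_image(name): name is "side" or "top" or "wrist"; returns the picture (384x512x3 uint8, red, green, blue); there is no depth.
- imaging.camera_params(name): a dict with "camera_matrix" (3x3 intrinsics, pixels), "cam_to_world" (4x4, takes a point from camera to world coordinates); the wrist camera has in their place "T_tool_cam" (4x4, takes a point from camera to tool coordinates, whose origin is the TCP and whose axes are the flange's). Camera axes: x right, y down, z forward; pixel columns grow to the right and rows downward; lengths in m; the calibration is good to about 2 mm. A picture is of the moment at which its call begins: read the wrist's pose just before it. camera_params takes no time and is no camera call.
- ticket.sign_off(): hands the job in; it is judged then, once.
The state is a dict: "clock": time; "qpos": joint angles; "qd": joint speeds; "effort": joint torques, N m; "position": TCP position; "ee_rot": TCP orientation; "contact_force": force on the tool from outside, world axes, zero at the start; "moment": the same for the moment, N m; "width": finger opening in m; "gripper_force": force on a finger pad.
Only numpy, scipy, OpenCV 4.12 (cv2) and the standard library are available. Lean on these libraries where they do the work, as an engineer would, in place of code of your own. Each camera call takes 0.05 s, during which the arm holds its last target. There are 200 camera calls.

## Working session

There is one attempt and no reset: what is moved stays moved. The work goes in short steps, Python scripts to look and compute and a shell command to move; the robot and the scene stay as the last step left them, time stands still between calls to the robot, and variables do not carry over. Pictures are saved under pics/ and viewed, at most 10 in all, crops included, and the job is handed in when it is done.

```bash
mkdir -p pics; cat > h.py <<'E'
import numpy as np, cv2
from rig import get_state, imaging, ticket
from scipy.spatial.transform import Rotation as R
def T_tool(s):
    q=s["ee_rot"];T=np.eye(4);T[:3,:3]=R.from_quat([q[1],q[2],q[3],q[0]]).as_matrix();T[:3,3]=s["position"];return T
def cam(n):
    p=imaging.camera_params(n);K=np.array(p["camera_matrix"])
    if n=="wrist": return K,T_tool(get_state())@np.array(p["T_tool_cam"])
    return K,np.array(p["cam_to_world"])
def grab(n,fn=None):
    K,T=cam(n);im=np.array(imaging.get_image(n))
    if fn: cv2.imwrite(fn,im[:,:,::-1])
    return im,K,T
def px2plane(u,v,z,K,T):
    d=T[:3,:3]@np.linalg.solve(K,[u,v,1.]);o=T[:3,3];return o+d*(z-o[2])/d[2]
def proj(P,K,T):
    c=np.linalg.inv(T)@np.append(P,1);p=K@c[:3];return p[:2]/p[2]
E
python3 - <<'E'
from h import *
a,K,T=grab("top","pics/top0.png");print(K,T.round(3))
b,K,T=grab("side","pics/side0.png");print(K,T.round(3))
cv2.imwrite("pics/both0.png",cv2.resize(np.vstack([a,b])[:,:,::-1],None,fx=.78,fy=.78,interpolation=cv2.INTER_AREA))
s=get_state();print(s["clock"],s["position"],s["ee_rot"],s["width"])
E
```

```text
[[360.77362265   0.         263.43146417]
 [  0.         360.77362265 193.40139961]
 [  0.           0.           1.        ]] [[-0.021 -0.974  0.224  0.375]
 [-1.     0.022 -0.     0.018]
 [-0.005 -0.224 -0.975  1.119]
 [ 0.     0.     0.     1.   ]]
[[360.9112273    0.         254.26003219]
 [  0.         360.9112273  189.54697531]
 [  0.           0.           1.        ]] [[-0.904 -0.252  0.345  0.253]
 [-0.428  0.526 -0.735  0.755]
 [ 0.003 -0.812 -0.583  0.66 ]
 [ 0.     0.     0.     1.   ]]
0.1 [ 0.16864817 -0.54925375  0.24954526] [-8.15226008e-04  9.88935805e-01  1.48341868e-01 -4.81578504e-06] 0.08550136522679501
```

View pics/top0.png

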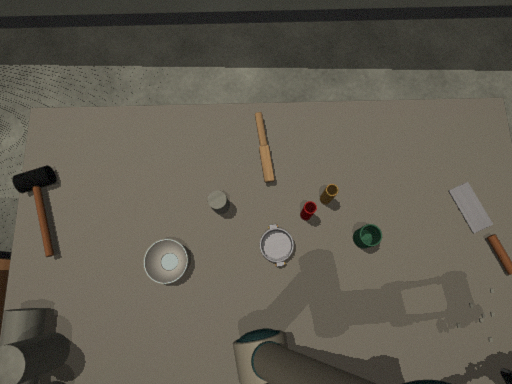

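View pics/side0.png

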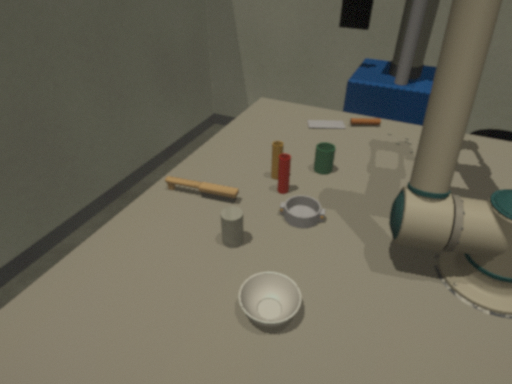

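The top view shows the steel mould at (277,246) with lugs near (274,229) and (281,264), and the green tube at (368,236). The concrete cylinder is at (218,201), the bowl at (167,262) and the brush at (264,150). There are two candidates for the slim tube: brass-yellow at (330,193) and red at (308,210). The brass one fits, because the red one is the named look-alike. I'll measure, and confirm it in a crop.

```bash
python3 - <<'E'
from h import *
a=cv2.imread("pics/top0.png");K,T=cam("top");b=cv2.imread("pics/side0.png");Ks,Ts=cam("side")
def blob(im,lo,hi,box):
    h=cv2.cvtColor(im,cv2.COLOR_BGR2HSV);m=cv2.inRange(h,lo,hi);k=np.zeros_like(m);x0,y0,x1,y1=box;k[y0:y1,x0:x1]=m[y0:y1,x0:x1]
    c=max(cv2.findContours(k,0,1)[0],key=cv2.contourArea);M=cv2.moments(c)
    return np.array([M["m10"]/M["m00"],M["m01"]/M["m00"]]),cv2.boundingRect(c)
def tri(p,q):
    o1,o2=T[:3,3],Ts[:3,3];d1=T[:3,:3]@np.linalg.solve(K,[*p,1]);d2=Ts[:3,:3]@np.linalg.solve(Ks,[*q,1])
    s=np.linalg.lstsq(np.c_[d1,-d2],o2-o1,rcond=None)[0];return (o1+s[0]*d1+o2+s[1]*d2)/2
for n,lo,hi,bt,bs in [("green",(60,90,20),(95,255,255),(345,215,395,260),(305,135,345,180)),("brass",(12,120,40),(30,255,255),(315,175,345,210),(265,130,290,185)),("red",(0,150,40),(8,255,255),(295,195,322,225),(272,145,296,200)),]:
    p,r=blob(a,lo,hi,bt);q,rs=blob(b,lo,hi,bs);print(n,p.round(1),r,q.round(1),rs,tri(p,q).round(3))
for n,(u,v),z in [("steel",(277.5,245.5),.04),("lug1",(274,229),.033),("lug2",(281,264),.033),("green rim",(370,236),.09),("brass rim",(332,190),.125),("red rim",(310,206),.125),("core top",(218,199),.095),("bowl",(166,261),.05),("brushA",(260,113),.03),("brushB",(268,180),.03)]: print(n,px2plane(u,v,z,K,T).round(3))
c=cv2.resize(a[170:275,250:395],None,fx=5.4,fy=5.4,interpolation=cv2.INTER_CUBIC);cv2.imwrite("pics/crop1.png",c)
E
```

```text
Traceback (most recent call last):
ZeroDivisionError: float division by zero
```

```bash
python3 - <<'E'
from h import *
a=cv2.imread("pics/top0.png");K,T=cam("top")
h=cv2.cvtColor(a,cv2.COLOR_BGR2HSV)
for n,(u,v) in [("green",(366,238)),("greenr",(372,236)),("brass",(327,199)),("red",(306,215))]: print(n,h[v,u])
for n,(u,v),z in [("steel",(277.5,245.5),.04),("lug1",(274,229),.033),("lug2",(281,264),.033),("green rim",(370,236),.09),("brass rim",(332,190),.125),("red rim",(310,206),.125),("core top",(218,199),.095),("bowl",(166,261),.05),("brushA",(260,113),.03),("brushB",(268,180),.03)]: print(n,px2plane(u,v,z,K,T).round(3))
c=cv2.resize(a[170:275,250:395],None,fx=5.4,fy=5.4,interpolation=cv2.INTER_CUBIC);cv2.imwrite("pics/crop1.png",c)
E
```

```text
green [ 70 103  89]
greenr [ 73 113  36]
brass [ 16 201  52]
red [  2 235  51]
steel [ 0.464 -0.02   0.04 ]
lug1 [ 0.514 -0.011  0.033]
lug2 [ 0.41  -0.029  0.033]
green rim [ 0.481 -0.282  0.09 ]
brass rim [ 0.609 -0.176  0.125]
red rim [ 0.565 -0.112  0.125]
core top [0.597 0.15  0.095]
bowl [0.425 0.307 0.05 ]
brushA [0.895 0.024 0.03 ]
brushB [0.668 0.003 0.03 ]
```

View pics/crop1.png

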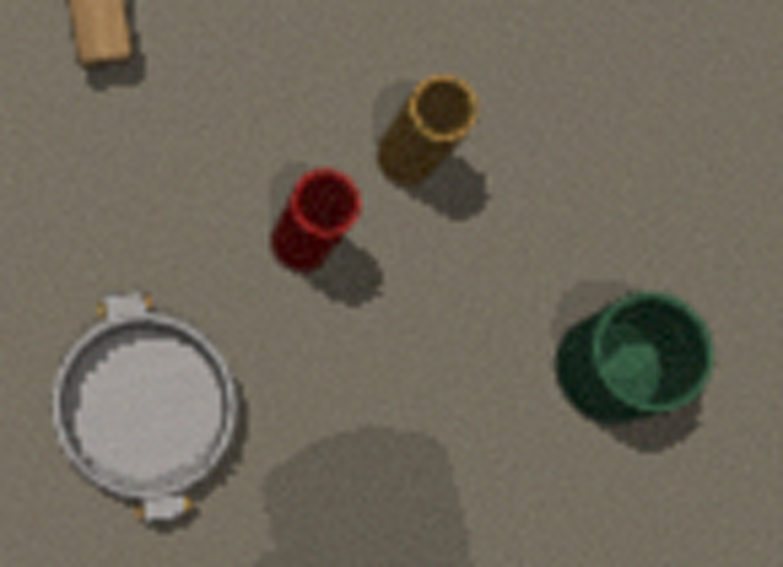

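The crop confirms it: the brass tube's rim is at crop (443,107), which is top-view pixel (332,190). The red look-alike is beside it at crop (326,202). The green rim is at (371,235) and the steel rim at (277,245). I'll head for the green tube, and turn by -36° so that a finger won't hit the red tube later.

```bash
python3 -m inch '[{"claw":1,"travel":[0.2,0.17,0],"turn":-0.04},{"claw":1,"travel":[0.4,0.34,0],"turn":-0.08},{"claw":1,"travel":[0.6,0.5,0],"turn":-0.12},{"claw":1,"travel":[0.8,0.68,0],"turn":-0.16},{"claw":1,"travel":[1,0.85,0],"turn":-0.2}]' 40
python3 -m inch '[{"claw":1,"travel":[0.2,0.16,0],"turn":0},{"claw":1,"travel":[0.4,0.3,0],"turn":0},{"claw":1,"travel":[0.56,0.48,0],"turn":0},{"claw":1,"travel":[0.56,0.48,0],"turn":0},{"claw":1,"travel":[0.56,0.48,0],"turn":0}]'
python3 - <<'E'
from h import *
a,K,T=grab("wrist","pics/w1.png");print(T.round(3));h=cv2.cvtColor(a,cv2.COLOR_RGB2HSV)
print(get_state()["position"],proj([.481,-.283,.09],K,T))
E
```

```text
clock: 0.6
position: [0.3602, -0.3862, 0.25]
ee_rot: [-0.0, 0.986, -0.167, -0.0]
contact_force: [0.8, -1.3, 0.7]
width: 0.0855
gripper_force: 0.0
clock: 1.1
position: [0.4715, -0.2909, 0.2498]
ee_rot: [0.0, 0.987, -0.163, -0.001]
contact_force: [-1.2, 0.3, 0.7]
width: 0.0853
gripper_force: 0.0
[[-0.323 -0.894 -0.31   0.551]
 [-0.947  0.305  0.106 -0.318]
 [ 0.     0.328 -0.945  0.374]
 [ 0.     0.     0.     1.   ]]
[ 0.47073951 -0.29188738  0.24994535] [243.6643354  168.19040235]
```

View pics/w1.png

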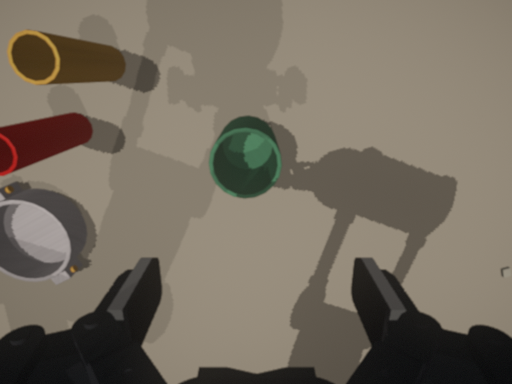

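The wrist view shows the green rim centred near (245,162) and the brass rim near (35,57). The red one is at the left edge, and the steel mould is partly in view at (32,235).

```bash
python3 - <<'E'
from h import *
K,T=cam("wrist")
for n,(u,v),z in [("green",(245.5,162.5),.09),("gl",(209.5,162),.09),("gr",(281.5,162),.09),("brass",(34.5,57),.125)]: print(n,px2plane(u,v,z,K,T).round(4))
print(get_state()["position"])
E
```

```text
green [ 0.4846 -0.2872  0.09  ]
gl [ 0.4951 -0.2578  0.09  ]
gr [ 0.4748 -0.317   0.09  ]
brass [ 0.6103 -0.1787  0.125 ]
[ 0.47073951 -0.29188738  0.24994535]
```

The arm may still be settling, so I'll hold briefly, lowering partway, and remeasure.

```bash
python3 -m inch '[{"claw":1,"travel":[0,0,-0.1],"turn":0},{"claw":1,"travel":[0,0,-0.1],"turn":0},{"claw":1,"travel":[0,0,-0.1],"turn":0}]'
cat > ell.py <<'E'
from h import *
import sys
def ring(lo,hi,z,box=None,fn=None):
    a,K,T=grab("wrist",fn);h=cv2.cvtColor(a,cv2.COLOR_RGB2HSV);m=cv2.inRange(h,lo,hi)
    if box: k=np.zeros_like(m);x0,y0,x1,y1=box;k[y0:y1,x0:x1]=m[y0:y1,x0:x1];m=k
    c=max(cv2.findContours(m,0,1)[0],key=cv2.contourArea);x,y,w,hh=cv2.boundingRect(c)
    print("bbox",x,y,w,hh);return a,K,T,c
E
python3 - <<'E'
from ell import *
a,K,T,c=ring((60,70,20),(95,255,255),.09,None,"pics/w2.png")
# rim: widest rows = rim; lower half of contour belongs to the rim
x,y,w,h=cv2.boundingRect(c);p=c[:,0];yb=p[:,1].max()
print(p[p[:,0]<=x+1],p[p[:,0]>=x+w-2],yb)
low=p[p[:,1]>yb-w*.42];e=cv2.fitEllipse(low);print(e,px2plane(*e[0],.09,K,T).round(4))
W=np.array([px2plane(*q,.09,K,T)[:2] for q in low]);A=np.c_[2*W,np.ones(len(W))];s=np.linalg.lstsq(A,(W**2).sum(1),rcond=None)[0];print("circle",s[:2],np.sqrt(s[2]+s[0]**2+s[1]**2))
print(get_state()["position"],get_state()["clock"])
E
```

```text
clock: 1.45
position: [0.47, -0.2929, 0.2301]
ee_rot: [-0.0, 0.986, -0.166, -0.001]
contact_force: [-0.3, 0.8, -0.6]
width: 0.0856
gripper_force: 0.0
bbox 203 124 77 80
[[204 157]
 [204 158]
 [204 159]
 [204 160]
 [204 161]
 [204 162]
 [204 163]
 [203 164]
 [203 165]
 [203 166]
 [203 167]
 [203 168]
 [203 169]
 [203 170]
 [204 171]
 [204 172]
 [204 173]
 [204 174]
 [204 175]
 [204 176]] [[278 175]
 [278 174]
 [278 173]
 [278 172]
 [279 171]
 [279 170]
 [279 169]
 [279 168]
 [279 167]
 [279 166]
 [278 165]
 [278 164]
 [278 163]
 [278 162]
 [278 161]
 [278 160]
 [278 159]] 203
((241.13641357421875, 167.78036499023438), (70.51984405517578, 75.22953796386719), 85.63612365722656) [ 0.4855 -0.2856  0.09  ]
circle [ 0.48557126 -0.28528303] 0.030790034258244187
[ 0.47050387 -0.29301083  0.23069781] 1.5
```

```bash
python3 -m inch '[{"claw":1,"travel":[0.075,0.0375,0],"turn":0},{"claw":1,"travel":[0.075,0.0375,-0.2],"turn":0},{"claw":1,"travel":[0.075,0.0375,-0.42],"turn":0},{"claw":1,"travel":[0.075,0.0375,-0.64],"turn":0},{"claw":1,"travel":[0.075,0.0375,-0.82],"turn":0}]'
python3 -m inch '[{"claw":1,"travel":[0,0,0],"turn":0},{"claw":0.2,"travel":[0,0,0],"turn":0},{"claw":0.2,"travel":[0,0,0],"turn":0},{"claw":0.2,"travel":[0,0,0],"turn":0},{"claw":0.2,"travel":[0,0,0],"turn":0}]' 40
python3 -m inch '[{"claw":0.2,"travel":[0,0,0],"turn":0},{"claw":0.2,"travel":[0,0,0],"turn":0},{"claw":0.2,"travel":[0,0,0],"turn":0}]' 40
```

```text
clock: 2.0
position: [0.4871, -0.284, 0.0649]
ee_rot: [-0.0, 0.986, -0.165, 0.0]
contact_force: [-0.6, 0.1, -0.9]
width: 0.0851
gripper_force: 0.0
clock: 2.5
position: [0.4878, -0.2855, 0.0686]
ee_rot: [0.001, 0.986, -0.165, 0.002]
contact_force: [1.0, -0.5, 4.6]
width: 0.0639
gripper_force: 45.1
clock: 2.8
position: [0.4878, -0.2855, 0.0685]
ee_rot: [0.001, 0.986, -0.165, 0.002]
contact_force: [0.8, -0.0, 6.8]
width: 0.064
gripper_force: 45.2
```

```bash
python3 -m inch '[{"claw":0.2,"travel":[0,0,0.1],"turn":0},{"claw":0.2,"travel":[0,0,0.3],"turn":0},{"claw":0.2,"travel":[0,0,0.5],"turn":0},{"claw":0.2,"travel":[0,0.1,0.7],"turn":0},{"claw":0.2,"travel":[0,0.3,0.7],"turn":0}]'
python3 -m inch '[{"claw":0.2,"travel":[-0.04,0.2,0],"turn":0},{"claw":0.2,"travel":[-0.08,0.4,0],"turn":0},{"claw":0.2,"travel":[-0.12,0.6,0],"turn":0},{"claw":0.2,"travel":[-0.16,0.7,0],"turn":0},{"claw":0.2,"travel":[-0.16,0.7,0],"turn":0}]'
python3 - <<'E'
from h import *
a,K,T=grab("wrist","pics/w3.png");print(get_state()["position"]);print(proj([.464,-.02,.04],K,T))
E
```

```text
clock: 3.3
position: [0.4896, -0.2281, 0.2124]
ee_rot: [0.003, 0.986, -0.166, 0.006]
contact_force: [1.2, -0.1, -2.8]
width: 0.0643
gripper_force: 45.6
clock: 3.8
position: [0.4517, -0.0813, 0.2062]
ee_rot: [-0.001, 0.987, -0.163, -0.001]
contact_force: [-0.1, -1.1, -2.3]
width: 0.064
gripper_force: 45.6
[ 0.45308145 -0.08320452  0.20644596]
[187.56142113 181.6329233 ]
```

View pics/w3.png

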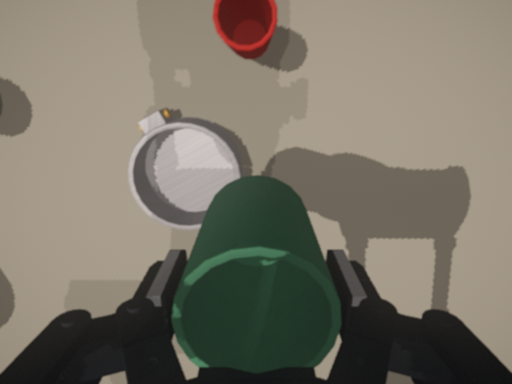

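The steel rim in the wrist view spans about u 128–241 and v 122–228, with its centre near (185,175). The green tube is upright in the grip.

```bash
python3 - <<'E'
from h import *
K,T=cam("wrist")
P=[(128.5,172),(241,172),(183,122.5),(187,228.5),(146,136),(222,135),(144,208)]
W=np.array([px2plane(*q,.04,K,T)[:2] for q in P]);s=np.linalg.lstsq(np.c_[2*W,np.ones(len(W))],(W**2).sum(1),rcond=None)[0];print("circle",s[:2],np.sqrt(s[2]+s[0]**2+s[1]**2))
print("green rim",[px2plane(*q,.228,K,T).round(4) for q in [(172.5,312),(341.5,312),(257,248)]],get_state()["position"])
E
```

```text
circle [ 0.46929743 -0.02207238] 0.05043682425254101
green rim [array([ 0.4641, -0.0547,  0.228 ]), array([ 0.4439, -0.1136,  0.228 ]), array([ 0.4791, -0.0927,  0.228 ])] [ 0.45308145 -0.08320452  0.20644596]
```

```bash
python3 -m inch '[{"claw":0.2,"travel":[0.04,0.15,0],"turn":0},{"claw":0.2,"travel":[0.08,0.305,0],"turn":0},{"claw":0.2,"travel":[0.08,0.305,-0.2],"turn":0},{"claw":0.2,"travel":[0.08,0.305,-0.3],"turn":0},{"claw":0.2,"travel":[0.08,0.305,-0.3],"turn":0}]'
python3 - <<'E'
from h import *
a,K,T=grab("side","pics/s4.png");b,K,T=grab("wrist");print(get_state()["position"],get_state()["clock"])
cv2.imwrite("pics/c4.png",np.hstack([cv2.resize(a[120:250,240:390],None,fx=2.6,fy=2.6),cv2.resize(b,None,fx=.78,fy=.88)[:338]])[:,:,::-1])
E
```

```text
clock: 4.35
position: [0.4683, -0.0238, 0.1437]
ee_rot: [0.0, 0.986, -0.165, -0.003]
contact_force: [-0.5, -0.4, -1.7]
width: 0.0641
gripper_force: 45.9
[ 0.47087706 -0.02428499  0.14654138] 4.45
```

View pics/c4.png

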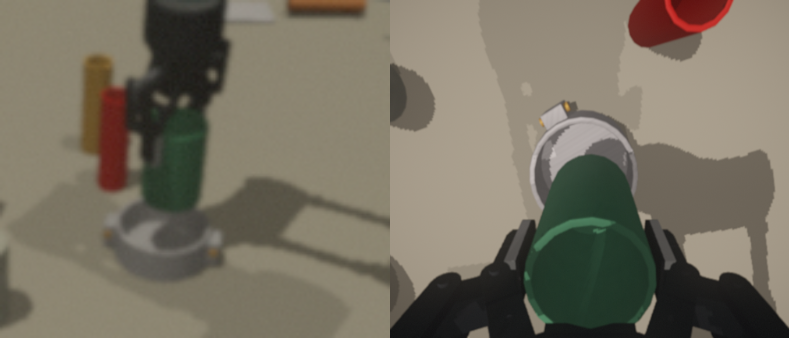

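The side crop shows the green tube hanging upright over the steel mould. In the wrist crop the steel rim spans u 530–636, with its top at v 118. I'll check the offset.

```bash
python3 - <<'E'
from h import *
K,T=cam("wrist")
P=[((u-390)/.78,v/.88) for u,v in [(530,170),(637,170),(584,117.5),(541,141),(625,140)]]
W=np.array([px2plane(*q,.04,K,T)[:2] for q in P]);s=np.linalg.lstsq(np.c_[2*W,np.ones(len(W))],(W**2).sum(1),rcond=None)[0];print("circle",s[:2],np.sqrt(s[2]+s[0]**2+s[1]**2),get_state()["position"])
E
```

```text
circle [ 0.46798317 -0.01741624] 0.050293456542457454 [ 0.47087706 -0.02428499  0.14654138]
```

```bash
python3 -m inch '[{"claw":0.2,"travel":[-0.01,0.02,0],"turn":0},{"claw":0.2,"travel":[-0.01,0.02,-0.1],"turn":0},{"claw":0.2,"travel":[-0.01,0.02,-0.2],"turn":0},{"claw":0.2,"travel":[-0.01,0.02,-0.3],"turn":0},{"claw":0.2,"travel":[-0.01,0.02,-0.3],"turn":0}]'
python3 -m inch '[{"claw":0.2,"travel":[0,0,-0.02],"turn":0},{"claw":0.2,"travel":[0,0,-0.04],"turn":0},{"claw":0.2,"travel":[0,0,-0.04],"turn":0}]'
```

```text
clock: 4.95
position: [0.4671, -0.0194, 0.0856]
ee_rot: [-0.0, 0.986, -0.165, -0.001]
contact_force: [-0.3, 0.7, -2.8]
width: 0.0637
gripper_force: 45.9
clock: 5.25
position: [0.4686, -0.0195, 0.0789]
ee_rot: [0.0, 0.986, -0.164, 0.001]
contact_force: [0.1, -0.6, -2.4]
width: 0.0641
gripper_force: 45.9
```

```bash
python3 -m inch '[{"claw":0.2,"travel":[0,0,-0.01],"turn":0},{"claw":0.2,"travel":[0,0,-0.02],"turn":0},{"claw":0.2,"travel":[0,0,-0.02],"turn":0}]'
python3 -m inch '[{"claw":0.2,"travel":[0,0,-0.01],"turn":0},{"claw":0.2,"travel":[0,0,-0.01],"turn":0}]'
```

```text
clock: 5.55
position: [0.4681, -0.0194, 0.0743]
ee_rot: [0.0, 0.986, -0.164, -0.0]
contact_force: [0.0, -0.0, -2.2]
width: 0.0641
gripper_force: 45.9
clock: 5.75
position: [0.4683, -0.0194, 0.0735]
ee_rot: [0.0, 0.986, -0.164, 0.0]
contact_force: [-2.9, 0.8, 8.2]
width: 0.0643
gripper_force: 46.8
```

The tube is on the floor of the mould, with contact at the expected height. Releasing.

```bash
python3 -m inch '[{"claw":0.6,"travel":[0,0,0],"turn":0},{"claw":0.9,"travel":[0,0,0],"turn":0},{"claw":1,"travel":[0,0,0],"turn":0},{"claw":1,"travel":[0,0,0],"turn":0}]'
python3 -m inch '[{"claw":1,"travel":[0,0,0.15],"turn":0},{"claw":1,"travel":[0,0,0.4],"turn":0},{"claw":1,"travel":[0,0,0.65],"turn":0},{"claw":1,"travel":[0,0,0.9],"turn":0},{"claw":1,"travel":[0,0,0.9],"turn":0}]'
python3 -m inch '[{"claw":1,"travel":[-0.15,-0.2,0],"turn":0},{"claw":1,"travel":[-0.3,-0.4,0],"turn":0},{"claw":1,"travel":[-0.3,-0.4,0],"turn":0}]'
python3 - <<'E'
from h import *
a,K,T=grab("wrist","pics/w5.png");print(get_state()["position"],proj([.468,-.0195,.095],K,T))
E
```

```text
clock: 6.15
position: [0.4683, -0.0194, 0.0723]
ee_rot: [0.0, 0.986, -0.164, 0.0]
contact_force: [-0.2, -0.5, 0.3]
width: 0.0853
gripper_force: 0.0
clock: 6.65
position: [0.4723, -0.0201, 0.2593]
ee_rot: [0.0, 0.986, -0.164, 0.008]
contact_force: [-0.2, 0.5, 0.2]
width: 0.0854
gripper_force: 0.0
clock: 6.95
position: [0.4047, -0.1027, 0.2516]
ee_rot: [0.001, 0.986, -0.167, -0.002]
contact_force: [0.2, -0.4, 0.5]
width: 0.0855
gripper_force: 0.0
[ 0.40652686 -0.1009625   0.25169968] [136.54309575 139.44708328]
```

View pics/w5.png

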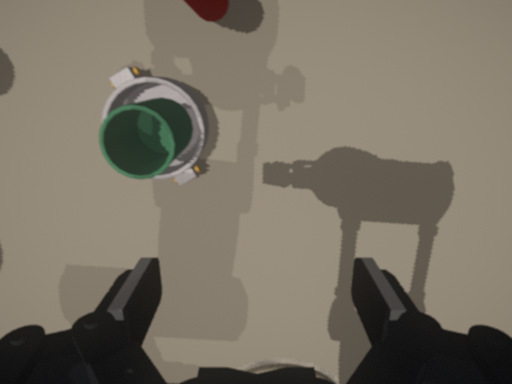

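The green tube stands in the steel mould, with its rim centred at (137,142) against (137,139) expected. Next is the brass tube.

```bash
python3 -m inch '[{"claw":1,"travel":[0.2,-0.065,0],"turn":0},{"claw":1,"travel":[0.4,-0.13,0],"turn":0},{"claw":1,"travel":[0.6,-0.2,0],"turn":0},{"claw":1,"travel":[0.8,-0.26,0],"turn":0},{"claw":1,"travel":[0.95,-0.325,0],"turn":0}]'
python3 -m inch '[{"claw":1,"travel":[0,0,0],"turn":0},{"claw":1,"travel":[0,0,0],"turn":0},{"claw":1,"travel":[0,0,0],"turn":0}]'
python3 - <<'E'
from h import *
a,K,T=grab("wrist","pics/w6.png");print(get_state()["position"],proj([.6103,-.1787,.125],K,T))
E
```

```text
clock: 7.5
position: [0.6014, -0.1633, 0.2509]
ee_rot: [-0.001, 0.987, -0.164, -0.0]
contact_force: [-0.2, -0.5, -0.5]
width: 0.0854
gripper_force: 0.0
clock: 7.8
position: [0.5975, -0.1631, 0.2516]
ee_rot: [-0.0, 0.986, -0.164, -0.001]
contact_force: [0.7, -1.1, 0.8]
width: 0.0857
gripper_force: 0.0
[ 0.59736015 -0.16322543  0.25210355] [269.66181487 166.05133295]
```

View pics/w6.png

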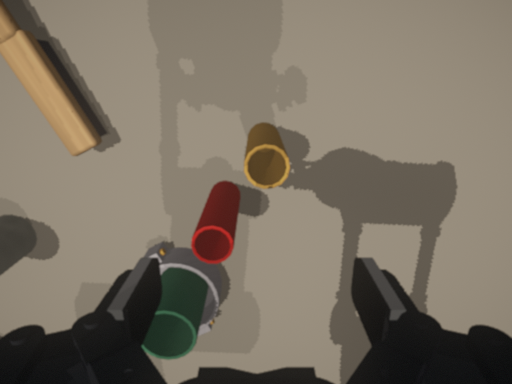

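Brass rim centre is at (267,167), red at (213,244), and the green nest rim at about (171,335).

```bash
python3 - <<'E'
from h import *
K,T=cam("wrist")
for n,(u,v),z in [("brass",(267,167),.125),("bl",(244,166),.125),("br",(290,166),.125),("red",(213,244),.125),("green",(170.5,335),.095)]: print(n,px2plane(u,v,z,K,T).round(4))
print(get_state()["position"])
E
```

```text
brass [ 0.6101 -0.1767  0.125 ]
bl [ 0.6166 -0.1601  0.125 ]
br [ 0.6051 -0.1937  0.125 ]
red [ 0.5615 -0.113   0.125 ]
green [ 0.4633 -0.0232  0.095 ]
[ 0.59736015 -0.16322543  0.25210355]
```

```bash
python3 -m inch '[{"claw":0.5,"travel":[0.065,-0.07,0],"turn":0},{"claw":0.5,"travel":[0.065,-0.07,-0.2],"turn":0},{"claw":0.5,"travel":[0.065,-0.07,-0.4],"turn":0},{"claw":0.5,"travel":[0.065,-0.07,-0.6],"turn":0},{"claw":0.5,"travel":[0.065,-0.07,-0.7],"turn":0}]' 40
python3 -m inch '[{"claw":0.5,"travel":[0,0,0],"turn":0},{"claw":0.1,"travel":[0,0,0],"turn":0},{"claw":-0.4,"travel":[0,0,0],"turn":0},{"claw":-0.4,"travel":[0,0,0],"turn":0},{"claw":-0.4,"travel":[0,0,0],"turn":0}]' 40
python3 -m inch '[{"claw":-0.4,"travel":[0,0,0],"turn":0},{"claw":-0.4,"travel":[0,0,0],"turn":0},{"claw":-0.4,"travel":[0,0,0],"turn":0}]'
```

```text
clock: 8.35
position: [0.6082, -0.1769, 0.1094]
ee_rot: [-0.001, 0.986, -0.164, -0.003]
contact_force: [-0.3, -0.1, -0.0]
width: 0.0643
gripper_force: 0.0
clock: 8.85
position: [0.6125, -0.1786, 0.1148]
ee_rot: [0.0, 0.986, -0.164, 0.002]
contact_force: [-0.1, 0.7, 6.8]
width: 0.0345
gripper_force: 40.5
clock: 9.15
position: [0.6125, -0.1786, 0.1148]
ee_rot: [0.0, 0.986, -0.165, 0.002]
contact_force: [0.1, 1.2, 7.7]
width: 0.0349
gripper_force: 40.5
```

```bash
python3 -m inch '[{"claw":-0.4,"travel":[0,0,0.1],"turn":0},{"claw":-0.4,"travel":[0,0,0.3],"turn":0},{"claw":-0.4,"travel":[0,0,0.5],"turn":0},{"claw":-0.4,"travel":[0,0,0.7],"turn":0},{"claw":-0.4,"travel":[0,0,0.9],"turn":0}]'
python3 -m inch '[{"claw":-0.4,"travel":[0,0,0],"turn":0},{"claw":-0.4,"travel":[-0.14,0.14,0],"turn":0},{"claw":-0.4,"travel":[-0.28,0.28,0],"turn":0},{"claw":-0.4,"travel":[-0.42,0.42,0],"turn":0},{"claw":-0.4,"travel":[-0.56,0.56,0],"turn":0}]'
python3 -m inch '[{"claw":-0.4,"travel":[-0.08,0.12,0],"turn":0},{"claw":-0.4,"travel":[-0.16,0.23,0],"turn":0},{"claw":-0.4,"travel":[-0.16,0.23,0],"turn":0},{"claw":-0.4,"travel":[-0.16,0.23,0],"turn":0}]'
python3 - <<'E'
from h import *
a,K,T=grab("wrist","pics/w7.png");b,_,_=grab("top","pics/t7.png");print(get_state()["position"])
s,_,_=grab("side","pics/s7.png")
cv2.imwrite("pics/c7.png",np.hstack([cv2.resize(s[90:240,250:370],None,fx=2.3,fy=2.56),a])[:,:,::-1])
print(proj([.4665,-.0205,.095],K,T))
E
```

```text
clock: 9.65
position: [0.6107, -0.1784, 0.2941]
ee_rot: [0.0, 0.986, -0.164, 0.0]
contact_force: [1.2, 0.4, -1.9]
width: 0.0344
gripper_force: 40.2
clock: 10.15
position: [0.4973, -0.0654, 0.2914]
ee_rot: [0.0, 0.986, -0.165, -0.001]
contact_force: [1.1, 1.1, -1.0]
width: 0.0344
gripper_force: 40.0
clock: 10.55
position: [0.4667, -0.0202, 0.2921]
ee_rot: [0.0, 0.986, -0.164, 0.0]
contact_force: [-0.4, 0.7, -1.3]
width: 0.0341
gripper_force: 40.0
[ 0.46754952 -0.02096382  0.29208209]
[256.07396712 164.95832285]
```

View pics/c7.png

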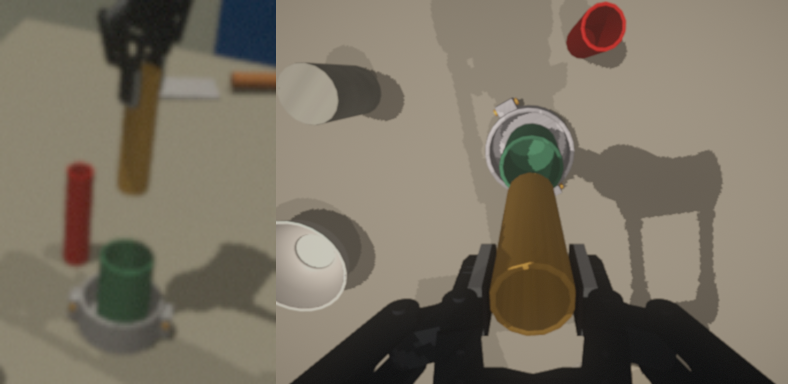

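The side crop shows the brass tube hanging over the nest. In the wrist view the green rim is centred at about u 256, as predicted. I'll check numerically for tilt and for where the brass tube's foot is.

```bash
python3 - <<'E'
from h import *
K,T=cam("side");p=get_state()["position"];s=cv2.imread("pics/s7.png");h=cv2.cvtColor(s,cv2.COLOR_BGR2HSV)
m=cv2.inRange(h,(10,100,30),(30,255,255));m[:, :290]=0;m[:,330:]=0;m[:110]=0;m[170:]=0
for v in range(118,168,6):
    u=np.where(m[v]>0)[0]
    if len(u): print(v,u.min(),u.max(),(u.min()+u.max())/2,end=" | ")
print()
for z in [.29,.25,.22,.18]: print(z,proj([p[0],p[1],z],K,T).round(1))
ms=cv2.inRange(h,(60,70,20),(95,255,255))[175:225,285:325];u=np.where(ms.any(0))[0]+285;print("green",u.min(),u.max(),proj([.467,-.0205,.06],K,T).round(1))
E
```

```text
118 312 319 315.5 | 124 311 318 314.5 | 130 310 317 313.5 | 136 304 316 310.0 | 142 304 316 310.0 | 148 303 315 309.0 | 154 302 314 308.0 | 160 301 313 307.0 | 
0.29 [311.4 121.7]
0.25 [309.8 136.8]
0.22 [308.7 147.6]
0.18 [307.3 161.3]
green 294 314 [303.6 198.8]
```

The brass tube is upright and aligned within about 2 mm (10 mm clearance). Lowering it.

```bash
python3 -m inch '[{"claw":-0.4,"travel":[0,0,-0.15],"turn":0},{"claw":-0.4,"travel":[0,0,-0.3],"turn":0},{"claw":-0.4,"travel":[0,0,-0.45],"turn":0},{"claw":-0.4,"travel":[0,0,-0.5],"turn":0},{"claw":-0.4,"travel":[0,0,-0.5],"turn":0}]'
python3 -m inch '[{"claw":-0.4,"travel":[0,0,-0.08],"turn":0},{"claw":-0.4,"travel":[0,0,-0.16],"turn":0},{"claw":-0.4,"travel":[0,0,-0.24],"turn":0},{"claw":-0.4,"travel":[0,0,-0.28],"turn":0},{"claw":-0.4,"travel":[0,0,-0.28],"turn":0}]'
```

```text
clock: 11.2
position: [0.4666, -0.0208, 0.1909]
ee_rot: [0.0, 0.986, -0.165, -0.002]
contact_force: [-0.4, -0.0, -1.5]
width: 0.0342
gripper_force: 40.2
clock: 11.7
position: [0.4675, -0.0206, 0.1365]
ee_rot: [0.0, 0.986, -0.165, -0.0]
contact_force: [-0.3, 0.5, -1.8]
width: 0.0343
gripper_force: 40.2
```

```bash
python3 -m inch '[{"claw":-0.4,"travel":[0,0,-0.02],"turn":0},{"claw":-0.4,"travel":[0,0,-0.04],"turn":0},{"claw":-0.4,"travel":[0,0,-0.05],"turn":0},{"claw":-0.4,"travel":[0,0,-0.05],"turn":0}]'
python3 -m inch '[{"claw":-0.4,"travel":[0,0,-0.01],"turn":0},{"claw":-0.4,"travel":[0,0,-0.01],"turn":0}]'
```

```text
clock: 12.1
position: [0.4671, -0.0204, 0.1263]
ee_rot: [0.0, 0.986, -0.164, -0.0]
contact_force: [0.3, 0.4, -1.8]
width: 0.0339
gripper_force: 40.3
clock: 12.3
position: [0.4671, -0.0204, 0.1242]
ee_rot: [0.0, 0.986, -0.164, -0.0]
contact_force: [0.0, 0.4, -2.2]
width: 0.0339
gripper_force: 40.3
```

```bash
python3 -m inch '[{"claw":-0.4,"travel":[0,0,-0.005],"turn":0},{"claw":-0.4,"travel":[0,0,-0.01],"turn":0},{"claw":-0.4,"travel":[0,0,-0.01],"turn":0}]'
```

```text
clock: 12.6
position: [0.4678, -0.0206, 0.1237]
ee_rot: [0.0, 0.986, -0.164, 0.001]
contact_force: [-1.2, 0.1, 8.1]
width: 0.0341
gripper_force: 40.9
```

There is contact at .1237, as expected, so I'll release, retract and check.

```bash
python3 -m inch '[{"claw":-0.1,"travel":[0,0,0],"turn":0},{"claw":0.3,"travel":[0,0,0],"turn":0},{"claw":0.7,"travel":[0,0,0],"turn":0},{"claw":0.7,"travel":[0,0,0],"turn":0}]'
python3 -m inch '[{"claw":0.7,"travel":[0,0,0.1],"turn":0},{"claw":0.7,"travel":[0,0,0.3],"turn":0},{"claw":0.7,"travel":[0,0,0.5],"turn":0},{"claw":0.7,"travel":[0,0,0.7],"turn":0},{"claw":0.7,"travel":[0,0,0.8],"turn":0}]'
python3 -m inch '[{"claw":0.7,"travel":[-0.15,-0.2,0],"turn":0},{"claw":0.7,"travel":[-0.3,-0.4,0],"turn":0},{"claw":0.7,"travel":[-0.4,-0.6,0],"turn":0},{"claw":0.7,"travel":[-0.4,-0.6,0],"turn":0},{"claw":0.7,"travel":[-0.4,-0.6,0],"turn":0}]'
python3 - <<'E'
from h import *
s,_,_=grab("side","pics/s8.png");t,_,_=grab("top","pics/t8.png")
cv2.imwrite("pics/c8.png",np.hstack([cv2.resize(s[110:330,150:390],None,fx=1.65,fy=1.65),cv2.resize(t[100:320,140:380],None,fx=1.65,fy=1.65)])[:,:,::-1])
E
```

```text
clock: 13.0
position: [0.4671, -0.0204, 0.1222]
ee_rot: [0.0, 0.986, -0.164, -0.0]
contact_force: [-0.6, -0.0, 0.1]
width: 0.0726
gripper_force: 0.0
clock: 13.5
position: [0.4685, -0.0206, 0.2859]
ee_rot: [0.0, 0.986, -0.164, 0.003]
contact_force: [0.5, 0.5, -0.9]
width: 0.0727
gripper_force: 0.0
clock: 14.0
position: [0.3868, -0.141, 0.2823]
ee_rot: [-0.0, 0.986, -0.166, 0.0]
contact_force: [-0.9, -0.4, -0.2]
width: 0.0724
gripper_force: 0.0
```

View pics/c8.png

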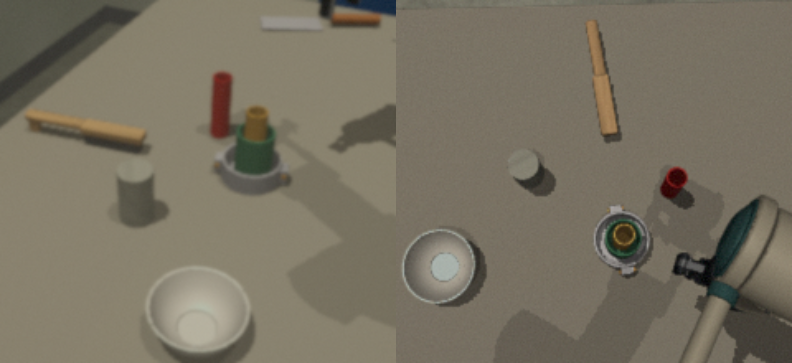

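The final crops show the nest upright: brass rim at (257,112) in the side crop, inside green at (255,145), inside steel at (253,170). In the top crop the three are concentric at (623,238). The red tube, cylinder, bowl and brush look undisturbed, and the gripper is clear.

```bash
python3 -c "
from rig import ticket
print(ticket.sign_off())"
```

```text
the job is handed in; nothing more can be done
None
```

The job is handed in: the brass tube stands in the green tube, inside the steel mould, each set down gently in the order asked; the nest is upright, and the cylinder, bowl, brush and red look-alike were left where they were.

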